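# Fit a new sanding sleeve on the spindle sander

## Robot

A 6-joint arm with a two-finger parallel gripper is mounted at the origin on the work surface. World frame = base frame: x ahead of the robot, y to its left, z up, the work surface at z = 0. Lengths are in m, angles in rad, forces in N, time in s.
With the tool pointing down it reaches from about 0.3 to 0.85 m from the base axis. Payload 5.4 kg.
Tool frame: the origin (TCP) lies at the very end of the fingers, on their centre line; the grasp point (between the pads) lies 19 mm behind it; x points along the fingers, z is the direction in which the jaws open and shut, and the axes are right-handed (so a half turn about x gives the same grasp; the last joint's range is limited). The gripper opens to 85 mm and grips with 20 to 120 N. Pads are 22 mm wide; open, the fingers measure 114 mm over their backs; the gripper's body (76 mm by 85 mm) begins 54 mm behind the grasp point. The pads swing forward as they close: fully open they stand 13 mm farther back than shut.
Start: joints at [-1.382, 0.158, 1.597, -0, 1.386, -0.21], TCP at [0.223, -0.53, 0.231] pointing down, gripper open.
Joint ranges: [-2.91, 2.91], [-0.94, 2.29], [0.18, 2.7], [-1.29, 4.43], [0.17, 2.64], [-3, 3]. Speed limits (rad/s): [2.57, 2.57, 3.14, 3.14, 3.14, 3.14].

## Interface

Orientations are given as a rotation vector (axis times angle).
In Python, from workcell import get_state, optics, close_job gives the robot as it stands.
- The arm moves only by the shell command python3 -m creep 'ROWS'. ROWS is JSON, one flat list of numbers, 7 for each row, row after row: the shift along the tool's x, y, z in m, then the turn, a rotation vector about the tool's x, y, z in degrees, then the gripper command: -1 is shut, 1 is fully open, values between are in proportion. A call has 1 to 20 rows; each row is the pose to reach, as a shift and turn from the pose commanded when the call began, along the tool's axes at that moment; what a row does not reach only later rows make up. A row lasts 1/10 s, in which the tool goes at most 50 mm and 8.59 degrees, less where a joint would pass 70% of its speed; a pose out of reach is approached as far as the arm can. A call with a gripper value outside its range is refused whole. The fingers move at their own pace and stop on an object; the grip force is fixed at half the most. Time passes only in rows, so rows that repeat a pose let the fingers close. It gives the time, the measured TCP pose, the force and the opening at its end, in the units of the state.
- get_state(): the state, without advancing time (a new reading comes with each control period).
- optics.get_image(name): name is "side" or "top" or "wrist"; returns the picture (420x560x3 uint8, red, green, blue); there is no depth.
- optics.camera_info(name): a dict with "fov_y" (degrees; the focal length in pixels is half the picture's height over the tangent of half this angle, whatever the lens; pixels are square), "cx", "cy" (the principal point, pixels), "origin" and "orientation" of the camera in the world; the wrist camera has in their place "hand_eye" (4x4, takes a point from camera to tool coordinates, whose origin is the TCP and whose axes are the tool frame's). Camera axes: x right, y down, z forward; pixel columns grow to the right and rows downward; lengths in m; the calibration is good to about 2 mm. A picture is of the moment at which its call begins: read the wrist's pose just before it. camera_info takes no time and is no camera call.
- close_job(): hands the job in, once; it reports no verdict.
The state is a dict: "time": time; "q": joint angles; "joint_velocities": joint speeds; "joint_efforts": joint torques, N m; "tcp_pos": TCP position; "ee_rot": TCP orientation; "contact_force": force on the tool from outside, world axes, zero at the start; "moment": the same for the moment, N m; "grip_width": finger opening in m.
Only numpy, scipy, OpenCV 4.12 (cv2) and the standard library are available. Lean on these libraries where they do the work, as an engineer would, in place of code of your own. Each camera call takes 0.05 s, during which the arm holds its last target. There are 200 camera calls.

## Task

Fit the bare drum of the small spindle sander with the sanding sleeve that suits it: of the three brown sleeves standing on the bench, the one that is both wide enough to go over the drum and tall enough to cover it. Push it down over the drum in the grip, not dropped from above, until it sits upright on the sander's table, then let go. Leave the other two sleeves where they stand.

Things in the scene. Friction and masses are not known exactly. Their poses are not given: they have to be found in the camera images.
- wide_sleeve (a point): the sleeve to fit: a rigid brown tube standing upright, open at both ends, outer diameter 44 mm, inner 36 mm, height 55 mm, about 60 g. The point is its centre, on the axis, half-way up (27.5 mm above its lower rim); z runs up the axis. It is round: its yaw is of no account and any two opposite sides can be gripped from above.
- drum_foot (a point): foot of the sander's bare drum, on its upright axis at the level of the flat 250 x 250 mm table, 100 mm above the bench. The rigid black drum stands up from here: 26 mm diameter for 36 mm, then tapering to 8 mm at its tip, 53 mm up. z is up; the drum is 30 mm off the table's middle, towards -x of this frame. With the wide sleeve home (rim on the table) its centre is 27.5 mm above this point.
- narrow_sleeve (a point): a wrong sleeve, too narrow to go over the drum: the same brown, outer diameter 30 mm, inner diameter 22 mm, height 55 mm, standing upright on the bench. The point is its centre, half-way up. To be left alone.
- short_sleeve (a point): a wrong sleeve, too short to cover the drum: the same brown, outer diameter 44 mm, inner diameter 36 mm, height 25 mm, standing upright on the bench. The point is its centre, half-way up. To be left alone.
Mind the look-alikes: they are no part of the job. What is shaped like the part that bears wide_sleeve but orange is not meant.

How it is judged:
By the outcome, as a careful person would: the job done as asked, in the order asked, and still so for the second after the job is handed in, with the robot touching nothing.
It also fails if it takes over 38 s, if anything falls off the work surface, if the arm or the gripper's body presses on something with over 40 N, if the wrist force passes 120 N, or if a joint passes its speed limit or range.

## Working session

There is one attempt and no reset: what is moved stays moved. The work goes in short steps, Python scripts to look and compute and a shell command to move; the robot and the scene stay as the last step left them, time stands still between calls to the robot, and variables do not carry over. Pictures are saved under pics/ and viewed, about 8 in all and at most 12, crops included, and the job is handed in when it is done.

```bash
mkdir -p pics; cat > h.py <<'E'
import numpy as np, cv2
from scipy.spatial.transform import Rotation as R
from workcell import get_state, optics, close_job
def cam(n,s=None):
    c=optics.camera_info(n); f=210/np.tan(np.radians(c['fov_y'])/2)
    if 'hand_eye' in c:
        s=s or get_state(); H=np.array(c['hand_eye']); T=np.eye(4); T[:3,:3]=R.from_rotvec(s['ee_rot']).as_matrix(); T[:3,3]=s['tcp_pos']; M=T@H
        return f,c['cx'],c['cy'],M[:3,3],M[:3,:3]
    o=np.array(c['orientation']); Rm=o if o.shape==(3,3) else R.from_rotvec(o).as_matrix()
    return f,c['cx'],c['cy'],np.array(c['origin']),Rm
def plane(C,u,v,z):
    f,cx,cy,o,Rm=C; d=Rm@np.array([(u-cx)/f,(v-cy)/f,1]); return o+d*(z-o[2])/d[2]
def proj(C,p):
    f,cx,cy,o,Rm=C; q=Rm.T@(np.array(p)-o); return cx+f*q[0]/q[2],cy+f*q[1]/q[2]
def tool(s,p):
    return R.from_rotvec(s['ee_rot']).as_matrix().T@(np.array(p)-s['tcp_pos'])
def snap(n,name):
    s=get_state(); C=cam(n,s); im=optics.get_image(n); cv2.imwrite(f'pics/{name}.png',im[:,:,::-1]); return s,C,im
E
python3 - <<'E'
from h import *
for n in ('top','side','wrist'):
    print(n,optics.camera_info(n)); snap(n,n+'0')
s=get_state();print(s); print(R.from_rotvec(s['ee_rot']).as_matrix().round(3))
a=[cv2.imread(f'pics/{n}0.png') for n in('top','side')]
E
```

```text
top {'fov_y': 54.60360354831519, 'cx': 279.82562664755835, 'cy': 211.46616261024514, 'origin': array([0.45652427, 0.00264373, 0.86701462]), 'orientation': array([-2.18143655,  2.22919279, -0.13191852])}
side {'fov_y': 53.54717146189279, 'cx': 278.4198784708574, 'cy': 211.03518851280188, 'origin': array([ 0.27039721, -0.53080932,  0.50234563]), 'orientation': array([-2.1728385 ,  0.45926834, -0.22795686])}
wrist {'fov_y': 67.82905421600927, 'cx': 274.5767363804064, 'cy': 209.75122508122493, 'hand_eye': array([[-3.04695348e-04, -2.88877507e-01,  9.57366018e-01,
        -1.43204902e-01],
       [-7.00891817e-04, -9.57365766e-01, -2.88877654e-01,
         7.25157165e-02],
       [ 9.99999708e-01, -7.59029685e-04,  8.92330144e-05,
         1.46887591e-03],
       [ 0.00000000e+00,  0.00000000e+00,  0.00000000e+00,
         1.00000000e+00]])}
{'time': 0.15, 'q': array([-1.38209151e+00,  1.58943932e-01,  1.59792803e+00, -3.91966833e-05,
        1.38617230e+00, -2.10122488e-01]), 'joint_velocities': array([-0.00088988, -0.00247429, -0.00400335, -0.0014809 ,  0.00011857,
        0.00054237]), 'joint_efforts': array([ 4.69080660e-04, -3.96382463e+01, -3.31783175e+01, -3.04426958e-04,
        5.45211413e-03, -2.42893509e-05]), 'tcp_pos': array([ 0.22316496, -0.52943529,  0.23052827]), 'ee_rot': array([ 0.91156227,  1.37295636, -0.90989826]), 'contact_force': array([ 0.35185303, -0.5058419 ,  0.20246954]), 'moment': array([-0.04429448, -0.04188436, -0.03546352]), 'grip_width': 0.08548720149237263}
[[-0.     0.922  0.388]
 [ 0.001  0.388 -0.922]
 [-1.     0.    -0.001]]
```

View pics/top0.png

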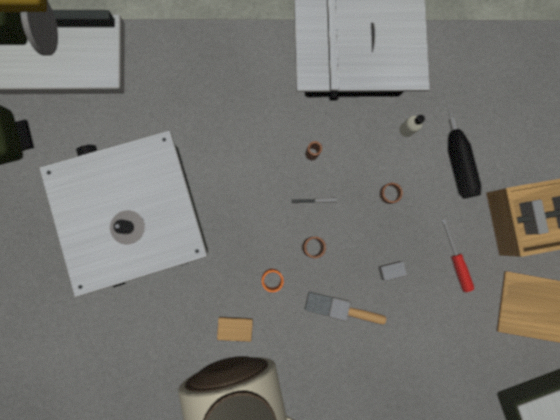

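View pics/side0.png

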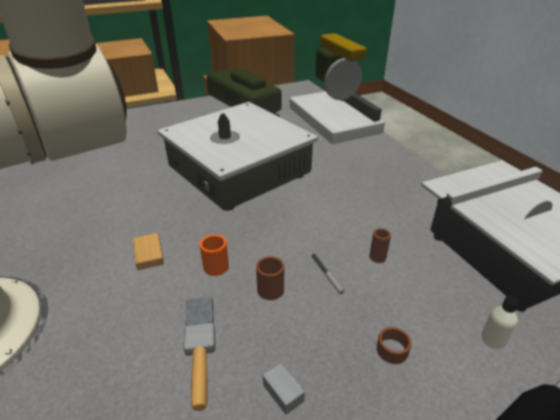

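Top view: candidates are narrow brown (314,150), short brown ring (391,193), tall wide brown (314,247) and orange look-alike (272,281). In the side view these are (380,245), (394,345), (270,278) and (214,254). My choice is the tall wide brown one, top (314,247) / side (270,278). The drum is at top (123,227) / side (224,127), in the grey disc.

```bash
python3 - <<'E'
from h import *
T=cam('top');S=cam('side')
a=cv2.imread('pics/top0.png');b=cv2.imread('pics/side0.png')
h=cv2.cvtColor(a,cv2.COLOR_BGR2HSV); hs=cv2.cvtColor(b,cv2.COLOR_BGR2HSV)
def cc(m,im):
    n,l,st,c=cv2.connectedComponentsWithStats(m.astype(np.uint8))
    return [(st[i].tolist(),c[i].round(1).tolist()) for i in range(1,n) if st[i][4]>40]
def box(x): return x[0]+x[2]/2-.5,x[1]+x[3]/2-.5
m=(h[:,:,1]>80)&((h[:,:,0]<14)|(h[:,:,0]>170)); 
for st,c in cc(m,a):
    if st[2]<40: 
        u,v=box(st); print('top',st,c,h[st[1]+st[3]//2,st[0]+1],plane(T,u,v,.055).round(4),plane(T,u,v,.025).round(4))
# drum
sub=np.zeros(a.shape[:2],bool);sub[205:250,100:150]=1
print('drum',cc((h[:,:,2]<70)&sub,a)); print('disc',cc((h[:,:,2]<160)&sub,a))
sub=np.zeros(b.shape[:2],bool);sub[108:142,205:245]=1
print('drumS',cc((hs[:,:,2]<70)&sub,b))
for u,v in [(127,227)]: print('foot?',plane(T,u,v,.1))
print('table corners',[plane(T,u,v,.1).round(3).tolist() for u,v in [(41,168),(169,132),(206,257),(76,295)]])
x=cv2.resize(a[120:300,240:430],None,fx=3,fy=3,interpolation=2)[:,:,:]
y=cv2.resize(b[220:370,190:420],None,fx=2,fy=2); z=cv2.resize(b[100:150,190:260],None,fx=4,fy=4);w=cv2.resize(a[195:260,90:165],None,fx=4,fy=4)
o=np.zeros((600,800,3),np.uint8)
o[:300,:460]=y; o[300:500,:280]=z; o[300:560,290:590]=w
x=cv2.resize(a[120:300,240:420],(330,300)); o[:300,465:795]=x
cv2.imwrite('pics/crop.png',o)
E
```

```text
top [307, 141, 15, 18, 145] [313.7, 149.2] [ 12 116 101] [ 0.6412 -0.1078  0.055 ] [ 0.648  -0.1118  0.025 ]
top [381, 183, 21, 20, 136] [391.5, 192.6] [ 13 118  84] [ 0.5504 -0.2626  0.055 ] [ 0.5538 -0.2724  0.025 ]
top [303, 237, 23, 21, 143] [314.6, 247.2] [  9 101  96] [ 0.4437 -0.1019  0.055 ] [ 0.4432 -0.1058  0.025 ]
top [452, 254, 23, 39, 473] [462.7, 273.0] [ 35  13 117] [ 0.3841 -0.403   0.055 ] [ 0.3814 -0.4179  0.025 ]
top [261, 269, 23, 24, 245] [272.1, 280.9] [ 13 150 167] [ 0.3797 -0.0166  0.055 ] [ 0.3769 -0.0173  0.025 ]
drum [([114, 220, 20, 14, 198], [124.1, 226.6])]
disc [([109, 209, 37, 36, 1026], [127.0, 226.9])]
drumS [([219, 115, 11, 24, 222], [223.6, 127.5])]
foot? [0.48966715 0.25136648 0.1       ]
table corners [[0.603, 0.409, 0.1], [0.668, 0.174, 0.1], [0.431, 0.106, 0.1], [0.368, 0.342, 0.1]]
```

View pics/crop.png

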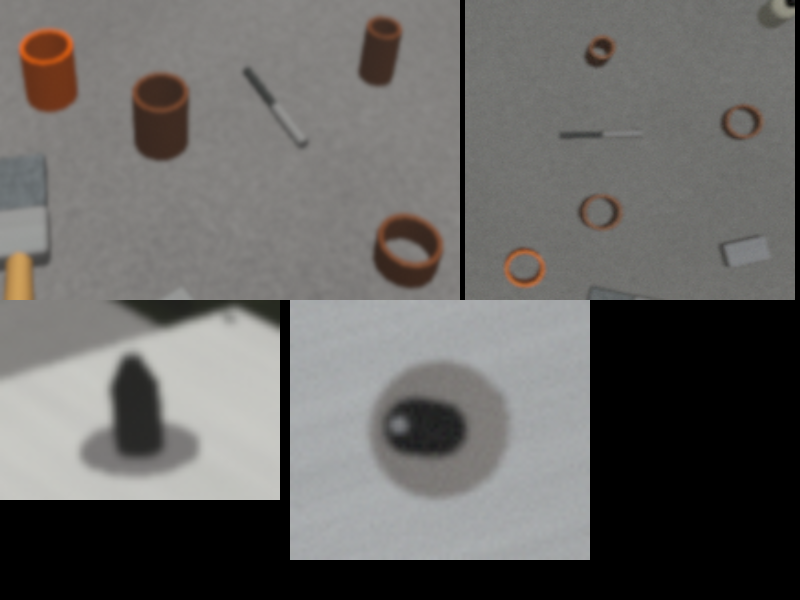

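The crop confirms it: the tall, wide, dark-brown sleeve is at (160,115) in the crop, about world (0.444,-0.102), and the orange one is separate. The drum stands in the grey disc, and the table's middle agrees to about 2 mm. Moving above the sleeve for a close look.

```bash
python3 -m creep '[0.01,0.037,-0.031,0,0,0,1, 0.02,0.074,-0.062,0,0,0,1, 0.03,0.11,-0.093,0,0,0,1, 0.04,0.148,-0.123,0,0,0,1, 0.05,0.185,-0.154,0,0,0,1, 0.055,0.221,-0.185,0,0,0,1, 0.06,0.258,-0.216,0,0,0,1, 0.065,0.295,-0.247,0,0,0,1, 0.07,0.325,-0.272,0,0,0,1, 0.075,0.345,-0.288,0,0,0,1, 0.08,0.36,-0.301,0,0,0,1, 0.08,0.369,-0.309,0,0,0,1, 0.08,0.369,-0.309,0,0,0,1, 0.08,0.369,-0.309,0,0,0,1]'
python3 - <<'E'
from h import *
s,C,im=snap('wrist','w1'); print(s['time'],s['tcp_pos'],s['contact_force'])
h=cv2.cvtColor(im,cv2.COLOR_RGB2HSV)
m=((h[:,:,1]>80)&((h[:,:,0]<18)|(h[:,:,0]>170))).astype(np.uint8)
n,l,st,c=cv2.connectedComponentsWithStats(m)
for i in range(1,n):
    if st[i][4]>300: print(st[i],c[i].round(1),np.median(h[l==i],axis=0))
print('expected',proj(C,[.4437,-.1019,.055]),proj(C,[.4437,-.1019,0]))
E
```

```text
time: 1.55
tcp_pos: [0.4433, -0.1024, 0.1515]
ee_rot: [0.91, 1.372, -0.911]
contact_force: [0.5, -0.7, 0.1]
grip_width: 0.085
1.55 [ 0.44326271 -0.10237477  0.15150015] [ 0.51257846 -0.65797128  0.09967083]
[ 470  136   65   50 1975] [503.2 159.6] [  9. 101.  52.]
[ 250  175   53   61 1789] [275.9 207.8] [  9. 101.  56.]
[ 123  200   69   66 3066] [157.  232.6] [ 10. 182.  91.]
[  21  247   86   67 3381] [ 62.7 279.5] [ 17. 114. 157.]
[518 322  29  29 436] [533.3 334.1] [  1. 195.  94.]
[286 331  61  43 910] [314.9 351.3] [ 16. 116. 141.]
expected (np.float64(272.31955908828377), np.float64(209.25625394511067)) (np.float64(272.6662831523867), np.float64(192.95044837894758))
```

View pics/w1.png

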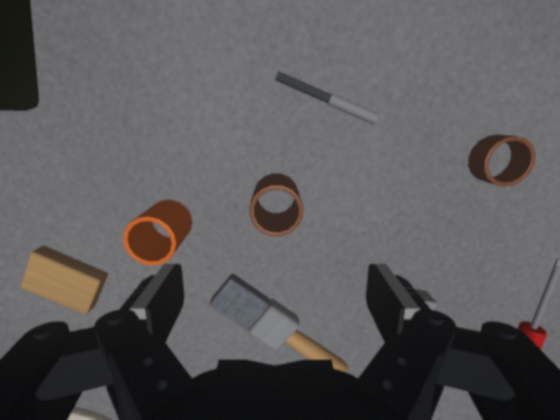

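The sleeve rim is centred near (276,210), between the fingertips (midline about 275). Orange is at (150,240) and the short ring at (510,160), both clear of the fingers. Descending to grip.

```bash
python3 -m creep '[0.03,0,0,0,0,0,1, 0.06,0,0,0,0,0,1, 0.09,0,0,0,0,0,1, 0.11,0,0,0,0,0,1, 0.122,0,0,0,0,0,1, 0.13,0,0,0,0,0,1, 0.13,0,0,0,0,0,1, 0.13,0,0,0,0,0,-1, 0.13,0,0,0,0,0,-1, 0.13,0,0,0,0,0,-1, 0.13,0,0,0,0,0,-1, 0.13,0,0,0,0,0,-1, 0.13,0,0,0,0,0,-1, 0.13,0,0,0,0,0,-1, 0.13,0,0,0,0,0,-1]'
```

```text
time: 3.1
tcp_pos: [0.4443, -0.1023, 0.0226]
ee_rot: [0.91, 1.37, -0.91]
contact_force: [-1.1, -0.2, 5.4]
grip_width: 0.0426
```

```bash
python3 -m creep '[-0.03,0,0,0,0,0,-1, -0.07,0,0,0,0,0,-1, -0.11,0,0,0,0,0,-1, -0.15,0,0,0,0,0,-1, -0.19,0.005,-0.015,0,0,0,-1, -0.215,0.02,-0.04,0,0,0,-1, -0.227,0.032,-0.08,0,0,0,-1, -0.227,0.047,-0.12,0,0,0,-1, -0.227,0.062,-0.16,0,0,0,-1, -0.227,0.078,-0.2,0,0,0,-1, -0.227,0.093,-0.24,0,0,0,-1, -0.227,0.105,-0.272,0,0,0,-1, -0.227,0.114,-0.295,0,0,0,-1, -0.227,0.119,-0.308,0,0,0,-1, -0.227,0.119,-0.308,0,0,0,-1, -0.227,0.119,-0.308,0,0,0,-1, -0.227,0.119,-0.308,0,0,0,-1]'
python3 - <<'E'
from h import *
s,C,im=snap('wrist','w2'); print(s['time'],s['tcp_pos'],s['contact_force'],s['grip_width'])
F=[.4897,.2514,.1]; print(tool(s,F)); print('foot,tip exp',proj(C,F),proj(C,[.4897,.2514,.153]))
print('rim top exp',proj(C,np.array(s['tcp_pos'])+[0,0,.0324]))
E
```

```text
time: 4.8
tcp_pos: [0.4336, 0.2271, 0.2483]
ee_rot: [0.911, 1.371, -0.912]
contact_force: [-0.0, -1.1, -1.9]
grip_width: 0.0424
4.8 [0.43360113 0.22707552 0.2483206 ] [-0.01330445 -1.10736995 -1.85498428] 0.04239559243935774
[ 0.14831058  0.06116467 -0.00078756]
foot,tip exp (np.float64(271.9883156600625), np.float64(128.62354546131343)) (np.float64(271.47555344715636), np.float64(131.5091564126336))
rim top exp (np.float64(271.0362541869251), np.float64(301.7707910543078))
```

View pics/w2.png

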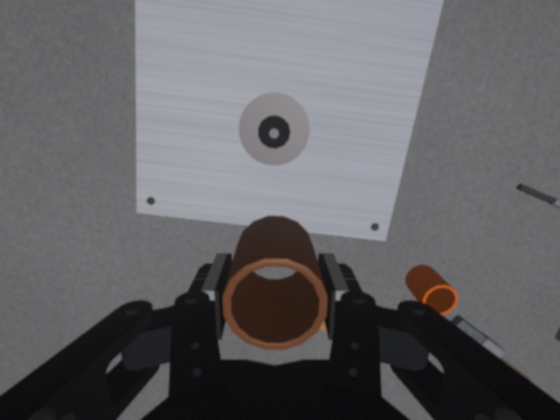

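The drum is at (274,131) with its tip at (273.5,132), and the held sleeve's top rim is centred at (275,303). Both sit about 2 to 4 px right of prediction, which is the same camera bias, so the shift needed is about 61 mm along tool y and 0 along z. I'll move there, drop to just above the tip and check.

```bash
python3 -m creep '[0,0.02,0,0,0,0,-1, 0,0.04,0,0,0,0,-1, 0,0.055,0,0,0,0,-1, 0.02,0.061,-0.0005,0,0,0,-1, 0.04,0.061,-0.0005,0,0,0,-1, 0.055,0.061,-0.0005,0,0,0,-1, 0.06,0.061,-0.0005,0,0,0,-1, 0.06,0.061,-0.0005,0,0,0,-1, 0.06,0.061,-0.0005,0,0,0,-1]'
python3 - <<'E'
from h import *
s,C,im=snap('side','s3'); s,C2,b=snap('wrist','w3'); print(s['tcp_pos'],s['contact_force'])
p=cv2.resize(im[60:200,150:330],None,fx=3,fy=3); cv2.imwrite('pics/s3c.png',p[:,:,::-1])
E
```

```text
time: 5.75
tcp_pos: [0.4899, 0.2523, 0.1893]
ee_rot: [0.912, 1.371, -0.91]
contact_force: [-0.3, 0.0, -0.4]
grip_width: 0.0425
[0.49008197 0.25242105 0.18955372] [-0.07237175  0.34183111  0.13935833]
```

View pics/s3c.png

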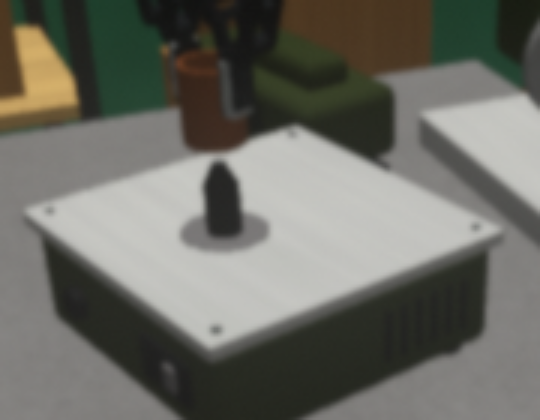

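View pics/w3.png

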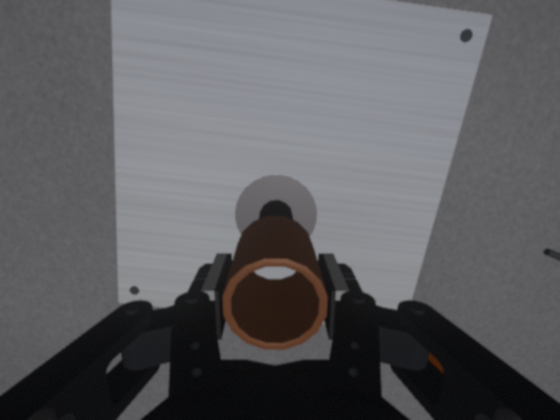

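```bash
python3 - <<'E'
from h import *
s=get_state(); W=cam('wrist',s); S=cam('side'); A=R.from_rotvec(s['ee_rot']).as_matrix(); t=np.array(s['tcp_pos'])
print('wrist: bottom far edge exp',proj(W,t+A@[.0226,.022,0]),'top far',proj(W,t+A@[-.0324,.022,0]),'top near',proj(W,t+A@[-.0324,-.022,0]))
print('disc in wrist exp',proj(W,[.4897,.2514,.1]))
print('side: cam right axis',S[4][:,0].round(2),'in tool',(A.T@S[4][:,0]).round(2))
print('side exp drum foot,tip',proj(S,[.4897,.2514,.1]),proj(S,[.4897,.2514,.153]))
print('side exp sleeve bottom/top',proj(S,t+A@[.0226,0,0]),proj(S,t+A@[-.0324,0,0]))
im=cv2.cvtColor(cv2.imread('pics/s3.png'),cv2.COLOR_BGR2HSV)
for r in (96,100,104,107): 
    x=[i for i in range(200,245) if im[r,i,1]>100 and im[r,i,0]<15]; print(r,x[:1],x[-1:],len(x))
for r in (118,124,128,132,136):
    x=[i for i in range(205,245) if im[r,i,2]<75]; print(r,x[:1],x[-1:])
w=cv2.cvtColor(cv2.imread('pics/w3.png'),cv2.COLOR_BGR2HSV)
for c in (270,275,280): print(c,[ (v,w[v,c].tolist()) for v in range(206,222,2)])
E
```

```text
wrist: bottom far edge exp (np.float64(271.89997362030914), np.float64(210.59256228717)) top far (np.float64(270.77554040313316), np.float64(252.08381882501246)) top near (np.float64(271.21011213046665), np.float64(346.6905489768303))
disc in wrist exp (np.float64(273.7097100514524), np.float64(213.75343413329185))
side: cam right axis [ 0.91 -0.4  -0.  ] in tool [0.   0.69 0.73]
side exp drum foot,tip (np.float64(224.59833710938904), np.float64(136.83227128415035)) (np.float64(222.55334372087015), np.float64(113.36095029921792))
side exp sleeve bottom/top (np.float64(222.03851010319846), np.float64(106.62620296901991)) (np.float64(219.65213833208648), np.float64(79.85596995210813))
96 [211] [222] 12
100 [212] [224] 13
104 [213] [231] 19
107 [214] [227] 14
118 [220] [226]
124 [219] [228]
128 [219] [228]
132 [219] [229]
136 [219] [229]
270 [(206, [90, 9, 29]), (208, [0, 0, 28]), (210, [0, 0, 29]), (212, [0, 0, 29]), (214, [150, 17, 30]), (216, [5, 68, 41]), (218, [9, 91, 45]), (220, [12, 85, 45])]
275 [(206, [120, 9, 30]), (208, [135, 17, 30]), (210, [120, 9, 29]), (212, [120, 17, 30]), (214, [0, 18, 29]), (216, [10, 77, 40]), (218, [6, 85, 45]), (220, [7, 94, 46])]
280 [(206, [150, 18, 29]), (208, [150, 17, 30]), (210, [105, 18, 29]), (212, [135, 18, 28]), (214, [15, 18, 29]), (216, [8, 75, 41]), (218, [8, 89, 46]), (220, [8, 91, 45])]
```

The side view shows the sleeve bottom about 1 to 2 mm left of the drum axis, and the wrist view puts it about 1 mm short along tool y. That is inside the 5 mm clearance, so I'll nudge +1 mm y and +0.5 mm z and push down, stopping a few mm above the table.

```bash
python3 -m creep '[0,0.001,0.0005,0,0,0,-1, 0.01,0.001,0.0005,0,0,0,-1, 0.02,0.001,0.0005,0,0,0,-1, 0.03,0.001,0.0005,0,0,0,-1]' && python3 -m creep '[0.01,0,0,0,0,0,-1, 0.02,0,0,0,0,0,-1, 0.028,0,0,0,0,0,-1, 0.032,0,0,0,0,0,-1, 0.032,0,0,0,0,0,-1]'
```

```text
time: 6.25
tcp_pos: [0.49, 0.2522, 0.1569]
ee_rot: [0.91, 1.373, -0.911]
contact_force: [0.0, -0.4, -0.3]
grip_width: 0.0427
time: 6.75
tcp_pos: [0.4901, 0.2522, 0.1255]
ee_rot: [0.91, 1.373, -0.912]
contact_force: [-0.1, -0.1, -0.3]
grip_width: 0.0427
```

```bash
python3 -m creep '[0.001,0,0,0,0,0,-1, 0.002,0,0,0,0,0,-1, 0.003,0,0,0,0,0,-1, 0.003,0,0,0,0,0,-1]'; python3 -m creep '[0.001,0,0,0,0,0,-1, 0.001,0,0,0,0,0,-1]'
```

```text
time: 7.15
tcp_pos: [0.4905, 0.2523, 0.1234]
ee_rot: [0.911, 1.372, -0.91]
contact_force: [-0.1, 0.3, -0.0]
grip_width: 0.0423
time: 7.35
tcp_pos: [0.4907, 0.2524, 0.1226]
ee_rot: [0.911, 1.372, -0.91]
contact_force: [-0.0, 0.8, 0.9]
grip_width: 0.0428
```

```bash
python3 -m creep '[0.001,0,0,0,0,0,-1, 0.001,0,0,0,0,0,-1]'; python3 -m creep '[0.001,0,0,0,0,0,-1, 0.001,0,0,0,0,0,-1]'
```

```text
time: 7.55
tcp_pos: [0.4908, 0.2524, 0.1226]
ee_rot: [0.911, 1.372, -0.91]
contact_force: [-2.8, -0.3, 7.5]
grip_width: 0.0424
time: 7.75
tcp_pos: [0.4909, 0.2524, 0.1225]
ee_rot: [0.911, 1.371, -0.91]
contact_force: [-7.3, -3.1, 13.1]
grip_width: 0.0423
```

Contact came at z=0.1225, where the rim is expected to meet the table, and the force rises. I'll ease off 1.5 mm, open, check, then lift straight up.

```bash
python3 -m creep '[-0.0015,0,0,0,0,0,-1, -0.0015,0,0,0,0,0,0.5, -0.0015,0,0,0,0,0,1, -0.0015,0,0,0,0,0,1, -0.0015,0,0,0,0,0,1, -0.0015,0,0,0,0,0,1, -0.0015,0,0,0,0,0,1, -0.0015,0,0,0,0,0,1]' && python3 -m creep '[-0.02,0,0,0,0,0,1, -0.05,0,0,0,0,0,1, -0.08,0,0,0,0,0,1, -0.11,0,0,0,0,0,1, -0.13,0,0,0,0,0,1, -0.14,0,0,0,0,0,1, -0.14,0,0,0,0,0,1, -0.14,0,0,0,0,0,1]'
python3 - <<'E'
from h import *
s,C,a=snap('side','s4'); s,W,b=snap('wrist','w4'); print(s['tcp_pos'],s['contact_force'])
o=np.zeros((420,800,3),np.uint8); o[:,:480]=cv2.resize(a[70:210,140:300],(480,420)); o[:240,480:]=cv2.resize(b,(320,240))
cv2.imwrite('pics/f4.png',o[:,:,::-1])
S=C; F=np.array([.49,.252,.1]); print('side exp bottom/top centre',proj(S,F),proj(S,F+[0,0,.055])); print('wrist exp top rim',proj(W,F+[0,0,.055]))
E
```

```text
time: 8.55
tcp_pos: [0.4905, 0.2523, 0.1217]
ee_rot: [0.911, 1.372, -0.911]
contact_force: [-0.1, -0.3, -0.4]
grip_width: 0.0856
time: 9.35
tcp_pos: [0.49, 0.2521, 0.2606]
ee_rot: [0.91, 1.373, -0.912]
contact_force: [0.2, 0.1, 0.1]
grip_width: 0.0853
[0.48974383 0.25202608 0.26003694] [-0.36485174 -1.13532048  0.04254738]
side exp bottom/top centre (np.float64(224.64608864338217), np.float64(136.68910236488193)) (np.float64(222.52412852703958), np.float64(112.30776239551365))
wrist exp top rim (np.float64(272.9709610460228), np.float64(206.38137691916035))
```

View pics/f4.png

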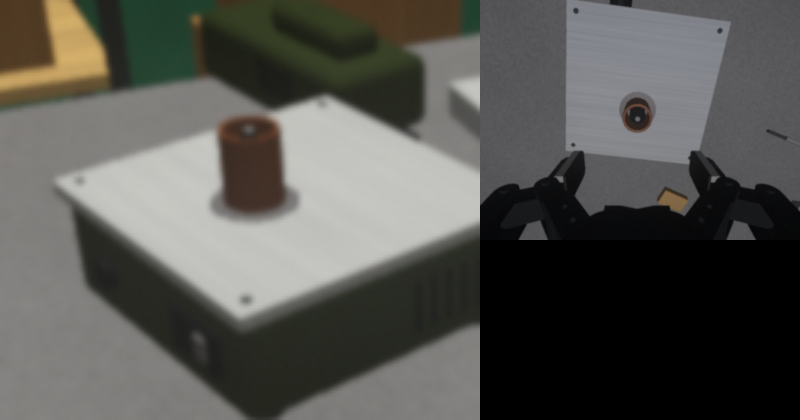

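The side view shows the sleeve upright around the drum with its rim on the table (axis near crop (251,165)). The drum tip is just visible inside the rim, the disc is centred around it, and the gripper is clear. Handing in.

```bash
python3 -c "
from workcell import close_job; print(close_job())"
```

```text
the job is handed in; nothing more can be done
None
```

The tall, wide, brown sleeve is on the sander's drum and the job is handed in, at about 9.5 s on the robot's clock. I gripped it from above, carried it over the drum, and pushed it down in the grip until it met the table. Contact came at TCP z = 0.1225, where the rim should meet the table, with about 15 N total at the wrist. I then eased off, let go and lifted clear.

**Last checks:** The side and wrist pictures show the sleeve upright on the table around the drum, with the drum tip inside its rim. The gripper was open and clear, and the wrist force was about 1 N, which is sensor noise. I didn't touch the narrow, short or orange sleeves, but I took no final picture of them.

**What disagreed:** The wrist camera was off by about 2 mm from the fixed cameras. Before the push, the side and wrist views also differed by 1–2 mm on how well the sleeve was centred. Both were within the 5 mm clearance, and I corrected by about 1 mm. The grip width read 42–43 mm on the 44 mm sleeve.

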